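Lock the knife-clearance adjuster of a die plate

TASK

Turn the knife-clearance adjuster on the die plate until its yellow pointer stands in line with the red stripe, then run the brass jam nut down clockwise by the red handle on its lever until it is seated on the dark boss and firmly hand-tight, about 10 N at the handle and never more than 13 N. Leave the pointer on the stripe, let go, and do not disturb the other things on the bench.

Things in the scene. Friction and masses are not known exactly. Their poses are not given: they have to be found in the camera images.
- fixture: fixed round steel die plate, 220 mm wide, on a black stand, its holed top face 40 mm above the bench; a dark threaded boss stands at its middle. Origin: on the bench, on the upright axis shared by boss, nut and adjuster; z up. The red stripe lies on the plate's top along this body's +x, 40 to 108 mm from the axis
- adjuster (a joint): adjuster's angle about the upright axis, rad: 0 when the pointer is in line with the red stripe, growing counter-clockwise seen from above. Starts at 0.5 to 1.25, so turn it clockwise. Steady friction of about 0.1 N m, stays where it is left, stops at -0.6 and 1.7, does not rise or sink
- adjuster_grip (a point): where to grip the adjuster: on the axis, 112 mm above the bench, in the middle of its upright bar, 50 mm long along this frame's x, 12 mm thick along y, from 98 to 122 mm above the bench. The yellow end is at +x; its small pointer reaches 36 mm from the axis
- nut: brass hexagon jam nut, 36 mm across flats, 17 mm high, on the bolt under the adjuster. Origin: on the axis at the nut's underside; x points along its lever, a steel rod whose top is 14 mm above the underside. Turning clockwise seen from above runs it down 1.6 mm per rad, against a steady friction of about 0.08 N m (1.2 N at the handle); it stays where it is left
- boss_top (a point): centre of the flat top of the dark steel boss, 48 mm wide, 62 mm above the bench, where the nut seats. The nut starts 3 to 7.5 mm above it (1.9 to 4.7 rad of turning), lever in any direction. Once seated, the force at the handle rises by about 22 N per rad of further turning (1.4 N m per rad), and the nut stays tight when let go. Unscrewing stops 0.4 rad above the start
- nut_handle (a point): where to grip the nut's upright red handle: a round sleeve 15 mm wide spinning freely on its own upright pin at the lever's end, 65 mm from the axis. The sleeve reaches from 17 to 57 mm above the nut's underside; this point lies 40 mm above it, on the sleeve's axis. The frame turns with the nut; x points away from the axis
- spare_nut: brass hexagon nut lying loose on the die plate near its rim, 36 mm across, 12 mm high, origin at the centre of its underside; leave alone
- spanner: steel open-ended spanner lying on the bench; leave alone
- beaker: clear plastic beaker, 80 mm wide, 110 mm high; leave alone
- jar: clear jar with green lid, 80 mm wide, 85 mm high; leave alone
- sample_tray: blue open compartment tray, 140 x 200 x 40 mm; leave alone
- feeler: steel feeler-gauge case, 100 x 18 x 10 mm; leave alone
- die_insert: dark steel stepped disc, 80 mm wide, 22 mm high; leave alone
- screwdriver: screwdriver lying on the bench; leave alone

How it is judged:
By the outcome, as a careful person would: the job done as asked, in the order asked, and still so for the second after the job is handed in, with the robot touching nothing.
It also fails if it takes over 72 s, if anything falls off the work surface, if the arm or the gripper's body presses on something with over 40 N, if the wrist force passes 120 N, or if a joint passes its speed limit or range.

ROBOT

A 7-joint arm with a two-finger parallel gripper is mounted at the origin on the work surface. World frame = base frame: x ahead of the robot, y to its left, z up, the work surface at z = 0. Lengths are in m, angles in rad, forces in N, time in s.
With the tool pointing down it reaches from about 0.35 to 0.775 m from the base axis. Payload 3.1 kg.
Tool frame: the origin (TCP) lies at the very end of the fingers, on their centre line; the grasp point (between the pads) lies 19 mm behind it; z points along the fingers, y is the line along which they close (so a half turn about z gives the same grasp; the last joint's range is limited). The gripper opens to 85 mm and grips with 20 to 120 N. Pads are 22 mm wide; open, the fingers measure 114 mm over their backs; the gripper's body (76 mm by 85 mm) begins 54 mm behind the grasp point. The pads swing forward as they close: fully open they stand 13 mm farther back than shut.
Start: joints at [-1.268, 0.311, 0.014, 1.512, -0.004, 1.319, -0.027], TCP at [0.186, 0.518, 0.204] pointing down, gripper open.
Joint ranges: [-2.7, 2.7], [-0.3, 1.91], [-1.27, 1.3], [0.12, 2.57], [-1.44, 4.58], [0.2, 2.03], [-3.05, 3.05]. Speed limits (rad/s): [2.79, 2.79, 3.14, 3.14, 3.14, 3.14, 3.14].

INTERFACE

Orientations are given as [roll, pitch, yaw] about the fixed x, y, z axes, in that order (R = Rz(yaw) Ry(pitch) Rx(roll)).
In Python, from station import monitor, cams, workorder gives the robot as it stands.
- The arm moves only by the shell command python3 -m pendant 'ROWS' [OPENING] [FORCE]. ROWS is JSON, one flat list of numbers, 6 for each row, row after row: the shift along the tool's x, y, z in cm, then the turn, a rotation vector about the tool's x, y, z in degrees. In form: [tx, ty, tz, wx, wy, wz, tx, ty, tz, wx, wy, wz, ...]. A call has exactly 10 rows; each row shifts and turns the commanded pose from where the row before left it, along the tool's axes as they then stand; what a row does not reach is not made up. A row lasts 1/12 s, in which the tool goes at most 41.7 mm and 7.16 degrees, less where a joint would pass 70% of its speed; a pose out of reach is approached as far as the arm can. A call with a gripper value outside its range is refused whole. OPENING is the opening in per cent of the stroke, from 0 (shut) to 100 (fully open), set as the call begins (- or left out, the last holds). The fingers move at their own pace and stop on an object; FORCE is the grip in N (left out, the last holds). Time passes only in rows, so rows that do not move let the fingers close, or fill a call up. It gives the time, the measured TCP pose, the force, the opening and the grip force at its end, in the units of the state.
- monitor.get_obs(): the state, without advancing time (a new reading comes with each control period).
- cams.read_camera(name): name is "side" or "top"; returns the picture (480x640x3 uint8, red, green, blue); there is no depth.
- cams.get_calibration(name): a dict with "vfov" (degrees; the focal length in pixels is half the picture's height over the tangent of half this angle, whatever the lens; pixels are square), "cx", "cy" (the principal point, pixels), "R" (3x3) and "t" (3): a world point X has camera coordinates R X + t. Camera axes: x right, y down, z forward; pixel columns grow to the right and rows downward; lengths in m; the calibration is good to about 2 mm. A picture is of the moment at which its call begins. get_calibration takes no time and is no camera call.
- workorder.job_done(): hands the job in; it is judged then, once.
The state is a dict: "time_s": time; "joints": joint angles; "joint_vel": joint speeds; "joint_torque": joint torques, N m; "tool_pos": TCP position; "ee_rot": TCP orientation; "wrist_force": force on the tool from outside, world axes, zero at the start; "torque": the same for the moment, N m; "gripper_width": finger opening in m; "grasp_force": force on a finger pad.
Only numpy, scipy, OpenCV 4.12 (cv2) and the standard library are available. Lean on these libraries where they do the work, as an engineer would, in place of code of your own. Each camera call takes 0.05 s, during which the arm holds its last target. There are 200 camera calls.

## Working session

There is one attempt and no reset: what is moved stays moved. The work goes in short steps, Python scripts to look and compute and a shell command to move; the robot and the scene stay as the last step left them, time stands still between calls to the robot, and variables do not carry over. Pictures are saved under pics/ and viewed, at most 10 in all, crops included, and the job is handed in when it is done.

```bash
mkdir -p pics; ls; python3 - <<'E'
from station import monitor,cams
import cv2
o=monitor.get_obs()
print({k:o[k] for k in("time_s","tool_pos","ee_rot","wrist_force","gripper_width")})
for n in("top","side"):
    im=cams.read_camera(n); cv2.imwrite(f"pics/{n}0.png",im[:,:,::-1]); print(n,cams.get_calibration(n))
E
```

```text
pics
{'time_s': 0.0, 'tool_pos': array([0.18563174, 0.51687713, 0.20300057]), 'ee_rot': array([-3.13920887e+00,  1.12880572e-04,  2.79688146e+00]), 'wrist_force': array([-0.59695849, -0.51339562,  0.4264124 ]), 'gripper_width': 0.08552541098983182}
top {'vfov': 53.12406080385293, 'cx': 321.59892906774303, 'cy': 233.0255632618423, 'R': array([[-0.00157395, -0.99971521,  0.02381231],
       [-0.99281998, -0.00128594, -0.11961119],
       [ 0.11960775, -0.0238296 , -0.99253521]]), 't': array([-0.04101709,  0.5388892 ,  1.27591237])}
side {'vfov': 49.36956434669591, 'cx': 320.34161205923095, 'cy': 235.94177078295505, 'R': array([[ 0.84670427, -0.53191617,  0.01253263],
       [-0.41229531, -0.67081626, -0.6164561 ],
       [ 0.33631006,  0.51678886, -0.78728953]]), 't': array([-0.45110696,  0.24555774,  0.92888858])}
```

View pics/top0.png

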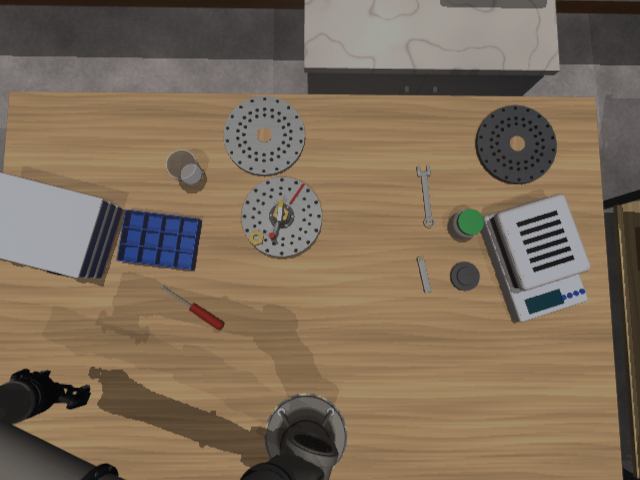

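View pics/side0.png

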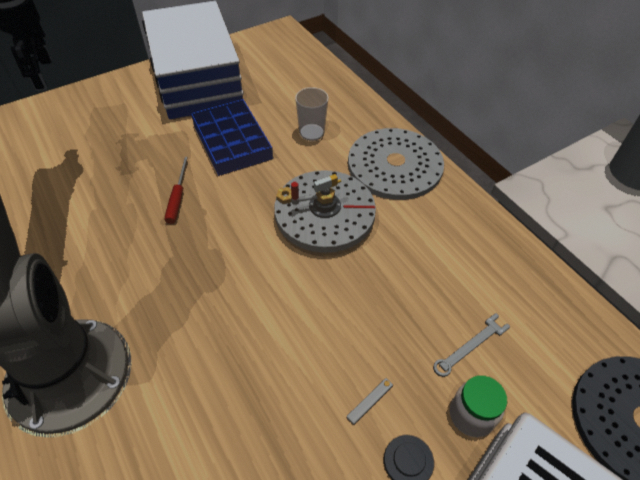

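The die plate is near (282,217) in top and (326,210) in side. The red stripe runs up and to the right, the yellow adjuster end is at the top of the bar, and the red handle is at about (272,236) in top. The spare nut is at (257,237). Next I'll enlarge the views and measure.

```bash
cat > h.py <<'E'
import numpy as np, cv2
from station import monitor,cams
def K(n):
    c=cams.get_calibration(n); return c,240/np.tan(np.radians(c["vfov"]/2))
def proj(n,X):
    c,f=K(n); p=c["R"]@np.asarray(X)+c["t"]; return np.array([c["cx"]+f*p[0]/p[2],c["cy"]+f*p[1]/p[2]])
def cast(n,uv,z):
    c,f=K(n); d=c["R"].T@np.array([(uv[0]-c["cx"])/f,(uv[1]-c["cy"])/f,1]); o=-c["R"].T@c["t"]
    return o+d*(z-o[2])/d[2]
def red(im):
    h=cv2.cvtColor(im,cv2.COLOR_RGB2HSV); return (((h[...,0]<8)|(h[...,0]>172))&(h[...,1]>150)&(h[...,2]>70)).astype(np.uint8)
def yel(im):
    h=cv2.cvtColor(im,cv2.COLOR_RGB2HSV); return ((abs(h[...,0].astype(int)-24)<8)&(h[...,1]>140)&(h[...,2]>110)).astype(np.uint8)
def blobs(m,box,mn=4):
    x0,y0,x1,y1=box; m=m[y0:y1,x0:x1]; n,l,s,c=cv2.connectedComponentsWithStats(m)
    out=[]
    for i in range(1,n):
        if s[i,4]>=mn:
            out.append((int(s[i,4]),(c[i]+[x0,y0]).round(1).tolist(),[int(s[i,0]+x0),int(s[i,1]+y0),int(s[i,2]),int(s[i,3])]))
    return out
E
python3 - <<'E'
from h import *
B={"top":(235,170,330,265),"side":(265,160,385,260)}
cr=[]
for n in B:
    im=cv2.imread(f"pics/{n}0.png")[:,:,::-1].copy()
    print(n,"red",blobs(red(im),B[n]),"yel",blobs(yel(im),B[n]))
    x0,y0,x1,y1=B[n]; c=im[y0:y1,x0:x1]; cr.append(cv2.resize(c,(400,int(400*c.shape[0]/c.shape[1])),interpolation=cv2.INTER_CUBIC)[:330])
    # plate outline: grey low-sat largest contour
h=min(c.shape[0] for c in cr); 
im=cv2.imread("pics/top0.png"); hs=cv2.cvtColor(im,cv2.COLOR_BGR2HSV)
m=((hs[...,1]<50)).astype(np.uint8); mm=np.zeros_like(m); mm[172:265,235:330]=m[172:265,235:330]
mm=cv2.morphologyEx(mm,cv2.MORPH_CLOSE,np.ones((7,7)))
c=max(cv2.findContours(mm,0,2)[0],key=cv2.contourArea); e=cv2.fitEllipse(cv2.convexHull(c)); print("plate",e,cast("top",e[0],.04))
cv2.imwrite("pics/c0.png",np.hstack([c[:h] for c in cr])[:,:,::-1])
E
```

```text
top red [(40, [296.4, 193.7], [290, 184, 14, 20]), (22, [271.2, 235.2], [269, 233, 5, 6])] yel [(23, [280.4, 203.3], [278, 199, 5, 8])]
side red [(26, [294.2, 184.3], [292, 182, 6, 6]), (50, [360.5, 206.4], [344, 206, 30, 2])] yel [(24, [333.5, 176.5], [331, 174, 6, 6]), (5, [338.8, 180.4], [338, 180, 3, 2]), (99, [283.8, 193.5], [277, 187, 15, 13]), (32, [327.7, 195.9], [321, 192, 13, 7])]
plate ((279.1678466796875, 213.24456787109375), (79.1764144897461, 90.37760162353516), 146.69357299804688) [0.59204281 0.07439125 0.04      ]
```

View pics/c0.png

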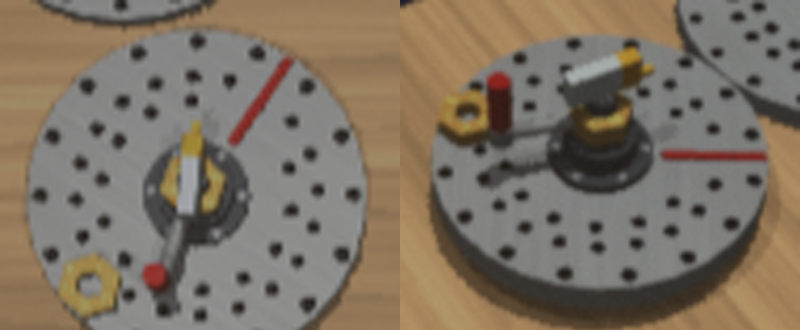

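The crop shows the whole fixture. In top view the stripe points up and right from about (290,204) to (303,184), and the pointer tip is near (282,199). The handle is at (271,235), with the plate centre around (281.8,216.8). The automatic ellipse fit failed because it picked up neighbouring pixels.

```bash
python3 - <<'E'
from h import *
from scipy.optimize import least_squares
im=cv2.imread("pics/top0.png")[:,:,::-1].copy(); 
# stripe line: red pixels cast on plate
B={"top":(288,182,306,206),"side":(342,203,376,209)}
P={}
for n in B:
    im=cv2.imread(f"pics/{n}0.png")[:,:,::-1].copy(); m=red(im); x0,y0,x1,y1=B[n]
    ys,xs=np.nonzero(m[y0:y1,x0:x1]); p=np.array([cast(n,(x+x0,y+y0),.04)[:2] for x,y in zip(xs,ys)])
    c=p.mean(0); d=np.linalg.svd(p-c)[2][0]; d*=np.sign(d[0]); t=(p-c)@d
    print(n,"stripe mid",c,"dir",np.degrees(np.arctan2(d[1],d[0])),"len",np.ptp(t),"axis",c-d*.074)
print("centre top",cast("top",(281.8,216.8),.04))
# side plate centre: crop scale 400/120
print("centre side",cast("side",(265+198*.3,160+163*.3),.04))
def tri(a,b):
    f=lambda X:np.r_[proj("top",X)-a,proj("side",X)-b]
    r=least_squares(f,[.6,.07,.09]); return r.x,r.fun.round(1)
print("handle (mixed) ",tri((271.2,234.5),(294.6,183)))
print("pointer",tri((281.5,200),(339.5,180.5)))
print("handle z.. top-cast at z.125/.12",cast("top",(271.5,234.8),.125))
E
```

```text
top stripe mid [0.64620967 0.02768507] dir -33.72811335666056 len 0.06364724901213263 axis [0.58466522 0.06877376]
side stripe mid [0.65032042 0.02481499] dir -32.915252728705184 len 0.06280046682432035 axis [0.58819926 0.06502644]
centre top [0.58228146 0.06716543 0.04      ]
centre side [0.57992785 0.05958033 0.04      ]
handle (mixed)  (array([0.52453793, 0.08820029, 0.12459257]), array([ 0.1, -0.2, -0.2,  0. ]))
pointer (array([0.61774298, 0.06401703, 0.10286099]), array([ 0.2, -0.4, -0.4,  0.1]))
handle z.. top-cast at z.125/.12 [0.52309986 0.08767791 0.125     ]
```

```bash
python3 -m pendant '[-3.29,-1.816,0,0,0,0,-3.29,-1.816,0,0,0,0,-3.29,-1.816,0,0,0,0,-3.29,-1.816,0,0,0,0,-3.29,-1.816,0,0,0,0,-3.29,-1.816,0,0,0,0,-3.29,-1.816,0,0,0,0,-3.29,-1.816,0,0,0,0,-3.29,-1.816,0,0,0,0,-3.29,-1.816,0,0,0,0]' 50 40
python3 -m pendant '[-3.29,-1.816,0,0,0,0,-3.29,-1.816,0,0,0,0,-3.29,-1.816,0,0,0,0,-3.29,-1.816,0,0,0,0,-3.29,-1.816,0,0,0,0,-3.29,-1.816,0,0,0,0,0,0,0,0,0,-6,0,0,0,0,0,-6,0,0,0,0,0,-5,0,0,0,0,0,0]'
cat > rel.py <<'E'
import sys
from h import *
from scipy.spatial.transform import Rotation as Ro
o=monitor.get_obs(); R=Ro.from_euler('xyz',o["ee_rot"])
t=np.array(list(map(float,sys.argv[1:4])))
print("t",round(o["time_s"],2),"pos",o["tool_pos"].round(4),"yaw",np.degrees(o["ee_rot"]).round(1),"F",o["wrist_force"].round(2),"M",o["torque"].round(2),"w",round(o["gripper_width"],4),"g",np.round(o["grasp_force"],1),"j",np.round(o["joints"],2))
print("tool-frame cm to target",(R.inv().apply(t-o["tool_pos"])*100).round(2))
E
python3 rel.py .584 .066 .095
python3 - <<'E'
from h import *
a=cams.read_camera("top")[170:265,235:330]; b=cams.read_camera("side")[130:260,255:400]
f=lambda c:cv2.resize(c,(400,int(400*c.shape[0]/c.shape[1])),interpolation=cv2.INTER_CUBIC)[:358]
cv2.imwrite("pics/c1.png",np.hstack([f(a),f(b)])[:,:,::-1])
E
```

```text
time_s: 0.93
tool_pos: [0.4347, 0.2338, 0.2038]
ee_rot: [-3.141, -0.0, 2.797]
wrist_force: [1.2, 1.5, -1.1]
gripper_width: 0.0426
grasp_force: 0.0
time_s: 1.77
tool_pos: [0.5828, 0.066, 0.2033]
ee_rot: [-3.142, -0.002, 3.094]
wrist_force: [0.7, 0.6, 0.0]
gripper_width: 0.0427
grasp_force: 0.0
t 1.77 pos [0.5828 0.066  0.2033] yaw [-1.800e+02 -1.000e-01  1.773e+02] F [0.75 0.63 0.  ] M [-0.06 -0.    0.04] w 0.0427 g 0.0 j [-0.37  0.4   0.33  1.42 -0.13  1.35  1.49]
tool-frame cm to target [-1.400e-01  1.000e-02  1.083e+01]
```

View pics/c1.png

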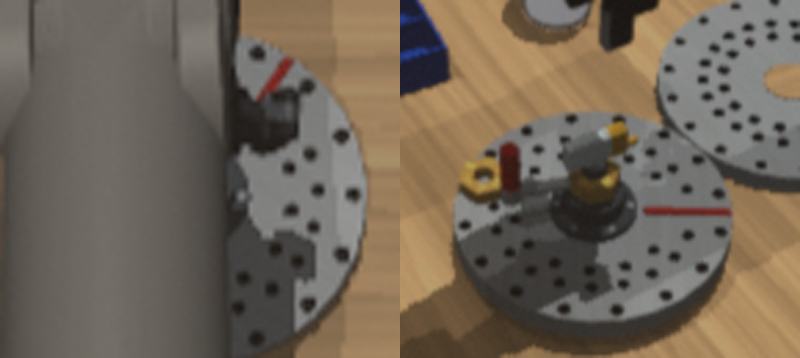

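The side view confirms the open fingers above the fixture, with nothing disturbed. I'll descend and close gently.

```bash
python3 -m pendant '[-0.14,0,2,0,0,0,0,0,2,0,0,0,0,0,2,0,0,0,0,0,2,0,0,0,0,0,1.5,0,0,0,0,0,1.3,0,0,0,0,0,0,0,0,0,0,0,0,0,0,0,0,0,0,0,0,0,0,0,0,0,0,0]'
python3 -m pendant '[0,0,0,0,0,0,0,0,0,0,0,0,0,0,0,0,0,0,0,0,0,0,0,0,0,0,0,0,0,0,0,0,0,0,0,0,0,0,0,0,0,0,0,0,0,0,0,0,0,0,0,0,0,0,0,0,0,0,0,0]' 0 20
python3 rel.py .584 .066 .095
```

```text
time_s: 2.7
tool_pos: [0.5856, 0.0664, 0.0975]
ee_rot: [3.141, 0.003, 3.093]
wrist_force: [-0.8, 0.2, -0.4]
gripper_width: 0.0426
grasp_force: 0.0
time_s: 3.53
tool_pos: [0.5845, 0.0662, 0.0961]
ee_rot: [-3.142, -0.0, 3.094]
wrist_force: [0.4, 0.1, 0.1]
gripper_width: 0.0
grasp_force: 0.0
t 3.53 pos [0.5845 0.0662 0.0961] yaw [-180.    -0.   177.2] F [0.41 0.09 0.13] M [ 0.   -0.01  0.02] w 0.0 g 0.0 j [-0.36  0.48  0.31  1.57 -0.16  1.12  1.51]
tool-frame cm to target [ 0.05 -0.02  0.11]
```

```bash
python3 - <<'E'
from h import *
b=cams.read_camera("side")[110:260,240:440]
cv2.imwrite("pics/c2.png",cv2.resize(b,(800,600),interpolation=cv2.INTER_CUBIC)[:,:,::-1])
print(proj("side",[.5845,.0662,.0961]),proj("top",[.5845,.0662,.112]),proj("side",[.584,.066,.122]))
E
```

```text
[325.05412279 188.21639073] [280.5446634  211.65358683] [325.14943788 179.61587428]
```

View pics/c2.png

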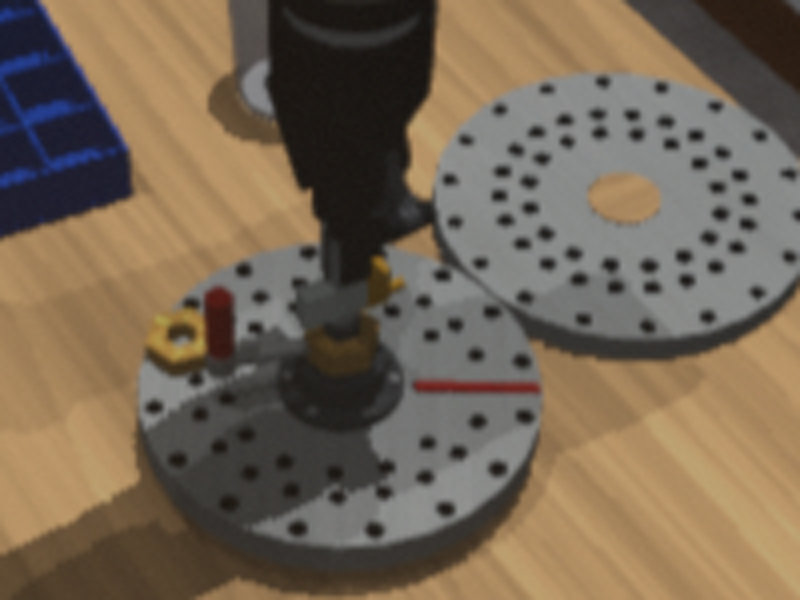

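```bash
python3 - <<'E'
from h import *
for dy in(-.028,.028):
  for dz in(0,.01,.03): print(dy,dz,proj("side",[.5828,.066+dy,.2033+dz]))
a=cv2.imread("pics/side0.png");
b=cams.read_camera("side")
print(cams.get_calibration("side")["t"])
b=b[150:200,300:350]
g=cv2.convertScaleAbs(b,alpha=2.2,beta=20)
cv2.imwrite("pics/c3.png",cv2.resize(g,(600,600),interpolation=cv2.INTER_CUBIC)[:,:,::-1])
E
```

```text
-0.028 0 [333.43575191 158.74515308]
-0.028 0.01 [333.60831965 154.82679573]
-0.028 0.03 [333.96193891 146.79744718]
0.028 0 [317.71385182 141.59386209]
0.028 0.01 [317.75835793 137.65399155]
0.028 0.03 [317.8494942  129.58622224]
[-0.45110696  0.24555774  0.92888858]
```

View pics/c3.png

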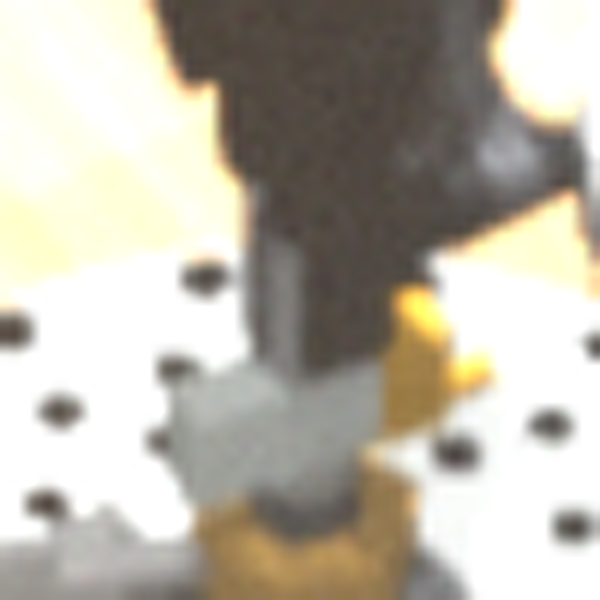

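The side view suggests the closed fingers end just above the bar's top, though the reported TCP would put them inside it. I'll check the reported TCP against the saved start pictures, where the gripper is in plain view.

```bash
python3 - <<'E'
from h import *
p=np.array([.18563,.51688,.203]); yaw=2.79688
y=np.array([np.sin(yaw),-np.cos(yaw),0])
out=[]
for n in("top","side"):
    im=cv2.imread(f"pics/{n}0.png")
    for s in(-.05,0,.05):
        for dz in(0,.03): print(n,s,dz,proj(n,p+s*y+[0,0,dz]).round(1))
    c=np.clip(proj(n,p).astype(int),40,None); x0,y0=max(c[0]-60,0),max(c[1]-60,0)
    q=im[y0:y0+110,x0:x0+110]; print(n,"crop origin",x0,y0)
    q=cv2.convertScaleAbs(cv2.resize(q,(400,400),interpolation=cv2.INTER_CUBIC),alpha=2,beta=10)
    u=(proj(n,p)-[x0,y0])*400/110; cv2.circle(q,tuple(u.astype(int)),3,(0,0,255),-1); out.append(q)
cv2.imwrite("pics/c4.png",np.hstack(out))
E
```

```text
top -0.05 0 [ 97.3 386.6]
top -0.05 0.03 [ 91.3 389.3]
top 0 0 [ 76.7 379. ]
top 0 0.03 [ 70.1 381.5]
top 0.05 0 [ 56.1 371.4]
top 0.05 0.03 [ 48.9 373.7]
top crop origin 16 318
side -0.05 0 [ 48.9 106.8]
side -0.05 0.03 [42.9 94.6]
side 0 0 [51.2 92. ]
side 0 0.03 [45.4 79.9]
side 0.05 0 [53.4 78. ]
side 0.05 0.03 [47.8 65.9]
side crop origin 0 32
```

View pics/c4.png

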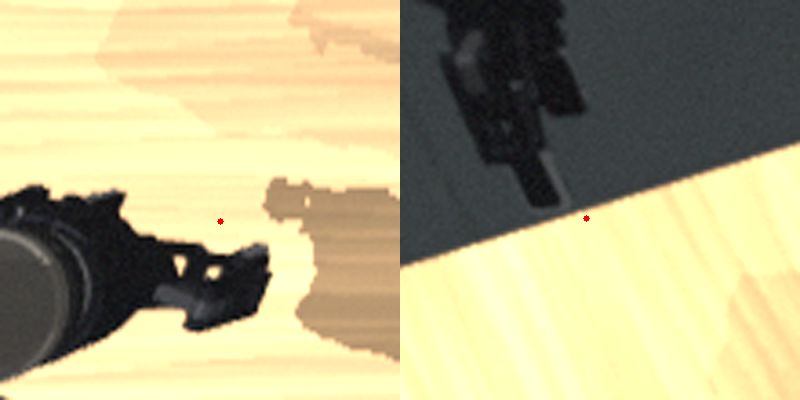

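```bash
python3 - <<'E'
from h import *
from scipy.optimize import least_squares
p=np.array([.18563,.51688,.203]); yaw=2.79688
y=np.array([np.sin(yaw),-np.cos(yaw),0]); x=np.array([np.cos(yaw),np.sin(yaw),0])
def tri(a,b):
    f=lambda X:np.r_[proj("top",X)-a,proj("side",X)-b]
    r=least_squares(f,[.2,.5,.2]); return r.x,r.fun.round(1)
for T in((255,275),(265,255),(235,300)):
  X,f=tri(np.array(T)/400*110+[16,318],np.array([145,205])/400*110+[0,32]); d=X-p
  print(T,X.round(4),f,"tool x,y,z-up",(d@x).round(4),(d@y).round(4),d[2].round(4))
# dark-pixel silhouettes now: side view, closed fingers
for z in(.096,.122,.125): print(proj("side",[.5845,.0662,z]))
E
```

```text
(255, 275) [0.1659 0.4746 0.2455] [ 0.3 -1.8 -1.6  0.2] tool x,y,z-up 0.0043 -0.0465 0.0425
(265, 255) [0.1711 0.469  0.248 ] [-0.2  1.4  1.3 -0.2] tool x,y,z-up -0.0025 -0.05 0.045
(235, 300) [0.159  0.4878 0.2386] [ 1.  -6.1 -5.4  0.8] tool x,y,z-up 0.0153 -0.0364 0.0356
[325.05317691 188.24954877]
[325.30381947 179.46318454]
[325.33336194 178.42756272]
```

Both views agree: laterally the fingers are where reported, but the tips sit about 28 mm higher than the reported TCP. I'll allow for that by going 2.7 cm lower.

```bash
python3 -m pendant '[0,0,-0.5,0,0,0,0,0,0,0,0,0,0,0,0,0,0,0,0,0,0,0,0,0,0,0,0,0,0,0,0,0,0.5,0,0,0,0,0,0.7,0,0,0,0,0,0.7,0,0,0,0,0,0.7,0,0,0,0,0,0.6,0,0,0]' 50
python3 -m pendant '[0,0,0,0,0,0,0,0,0,0,0,0,0,0,0,0,0,0,0,0,0,0,0,0,0,0,0,0,0,0,0,0,0,0,0,0,0,0,0,0,0,0,0,0,0,0,0,0,0,0,0,0,0,0,0,0,0,0,0,0]' 0 20
python3 rel.py .584 .066 .068
```

```text
time_s: 4.47
tool_pos: [0.5838, 0.0662, 0.0676]
ee_rot: [-3.141, -0.002, 3.094]
wrist_force: [-1.0, -0.1, 0.2]
gripper_width: 0.0427
grasp_force: 0.0
time_s: 5.3
tool_pos: [0.5845, 0.0673, 0.0689]
ee_rot: [3.14, -0.0, 3.094]
wrist_force: [0.8, 3.4, -4.2]
gripper_width: 0.0117
grasp_force: 20.4
t 5.3 pos [0.5845 0.0673 0.0689] yaw [179.9  -0.  177.3] F [ 0.77  3.35 -4.2 ] M [ 0.86 -0.23  0.  ] w 0.0117 g 20.4 j [-0.36  0.5   0.31  1.6  -0.17  1.06  1.52]
tool-frame cm to target [ 0.04 -0.13  0.09]
```

```bash
python3 -m pendant '[0,0.1,0,0,0,0,0,0,0,0,0,0,0,0,0,0,0,5,0,0,0,0,0,5,0,0,0,0,0,5,0,0,0,0,0,5,0,0,0,0,0,5,0,0,0,0,0,5,0,0,0,0,0,0,0,0,0,0,0,0]' 0 60
python3 rel.py .584 .066 .068
python3 - <<'E'
from h import *
im=cams.read_camera("side"); cv2.imwrite("pics/s5.png",im[:,:,::-1])
print(blobs(red(im),(265,160,385,260)),blobs(yel(im),(310,165,385,260)))
b=im[150:230,280:386]
cv2.imwrite("pics/c5.png",cv2.resize(cv2.convertScaleAbs(b,alpha=1.5),(795,600),interpolation=cv2.INTER_CUBIC)[:,:,::-1])
E
```

```text
time_s: 6.13
tool_pos: [0.5844, 0.0672, 0.0691]
ee_rot: [-3.141, -0.0, 2.572]
wrist_force: [1.5, 3.4, -4.4]
gripper_width: 0.0106
grasp_force: 61.2
t 6.13 pos [0.5844 0.0672 0.0691] yaw [-180.    -0.   147.3] F [ 1.49  3.4  -4.37] M [ 0.65 -0.15 -0.09] w 0.0106 g 61.2 j [-0.44  0.52  0.43  1.6  -0.23  1.07  1.05]
tool-frame cm to target [-0.03 -0.12  0.11]
[(50, [360.5, 206.4], [344, 206, 30, 2])] [(9, [339.8, 185.6], [338, 185, 5, 2])]
```

View pics/c5.png

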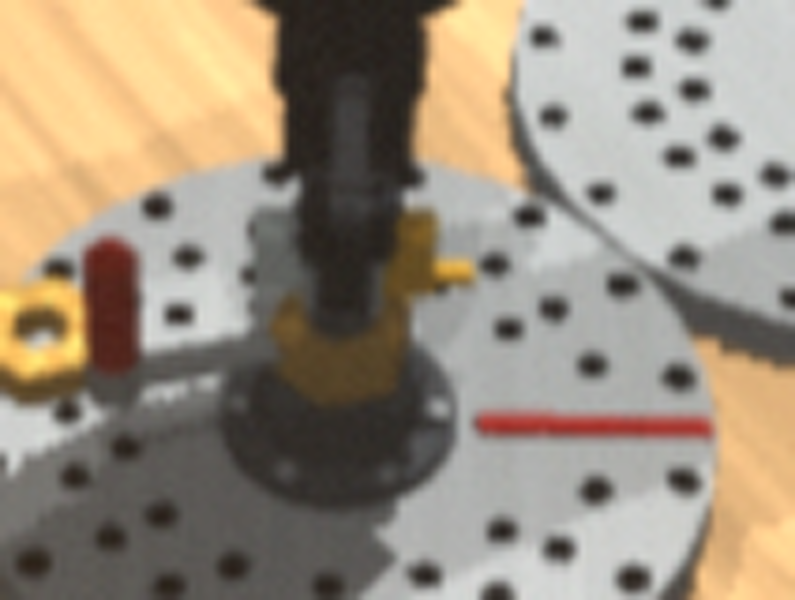

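```bash
python3 - <<'E'
from h import *
A=np.array([.5845,.068])
for zp in(.1,.104,.108,.112):
  for a in(-28,-33,-38):
    t=np.radians(a); print(zp,a,proj("side",[*(A+.034*np.array([np.cos(t),np.sin(t)])),zp]).round(1))
print("initial, obs 339.5 180.5 / top 281.5,200")
for zp in(.1,.104,.108):
  for a in(4,-3,-8):
    t=np.radians(a); X=[*(A+.034*np.array([np.cos(t),np.sin(t)])),zp]; print(zp,a,proj("side",X).round(1),proj("top",X).round(1))
for a in (-30,-33,-36):
    t=np.radians(a); print("stripe ends",a,[ (proj("side",[*(A+r*np.array([np.cos(t),np.sin(t)])),.04]).round(1),proj("top",[*(A+r*np.array([np.cos(t),np.sin(t)])),.04]).round(1)) for r in(.04,.108)])
E
```

```text
0.1 -28 [341.  185.7]
0.1 -33 [341.  186.7]
0.1 -38 [341.  187.7]
0.104 -28 [341.  184.3]
0.104 -33 [341.1 185.4]
0.104 -38 [341.1 186.4]
0.108 -28 [341.1 183. ]
0.108 -33 [341.2 184. ]
0.108 -38 [341.2 185.1]
0.112 -28 [341.2 181.6]
0.112 -33 [341.3 182.7]
0.112 -38 [341.2 183.7]
initial, obs 339.5 180.5 / top 281.5,200
0.1 4 [337.7 179.5] [279.3 199.5]
0.1 -3 [338.8 180.7] [280.9 199.5]
0.1 -8 [339.4 181.7] [282.1 199.6]
0.104 4 [337.7 178.2] [279.2 199.2]
0.104 -3 [338.9 179.4] [280.8 199.2]
0.104 -8 [339.5 180.3] [282.  199.3]
0.108 4 [337.8 176.8] [279.1 198.9]
0.108 -3 [338.9 178. ] [280.7 198.9]
0.108 -8 [339.6 179. ] [281.9 199. ]
stripe ends -30 [(array([342.6, 205.2]), array([289. , 203.4])), (array([373.8, 204.6]), array([301.5, 182.3]))]
stripe ends -33 [(array([342.6, 205.9]), array([289.6, 203.8])), (array([374. , 206.5]), array([303.3, 183.4]))]
stripe ends -36 [(array([342.6, 206.6]), array([290.2, 204.3])), (array([374.1, 208.5]), array([305. , 184.5]))]
```

The bar is held and the pointer lies along the stripe direction (pointer near (340.7,186) in side, against about (341,186) predicted for -33°). I'll release, rise, and move over to the handle.

```bash
python3 -m pendant '[0,0,0,0,0,0,0,0,0,0,0,0,0,0,0,0,0,0,0,0,0,0,0,0,0,0,-2,0,0,0,0,0,-2,0,0,0,0,0,-2,0,0,0,3.17,-0.77,0,0,0,0,3.17,-0.77,0,0,0,0,0,0,0,0,0,0]' 45 20
python3 rel.py .5228 .0885 .061
python3 - <<'E'
from h import *
im=cams.read_camera("side"); cv2.imwrite("pics/s6.png",im[:,:,::-1])
print(blobs(red(im),(265,160,385,260)),blobs(yel(im),(310,165,385,260)))
b=im[140:230,270:386]
cv2.imwrite("pics/c6.png",cv2.resize(cv2.convertScaleAbs(b,alpha=1.5),(773,600),interpolation=cv2.INTER_CUBIC)[:,:,::-1])
E
```

```text
time_s: 7.02
tool_pos: [0.5157, 0.0908, 0.1281]
ee_rot: [-3.139, -0.009, 2.573]
wrist_force: [-0.4, 0.3, -1.3]
gripper_width: 0.0385
grasp_force: 0.0
t 7.02 pos [0.5157 0.0908 0.1281] yaw [-179.8   -0.5  147.5] F [-0.4   0.26 -1.31] M [0.03 0.02 0.03] w 0.0385 g 0.0 j [-0.55  0.34  0.44  1.71 -0.16  1.14  0.94]
tool-frame cm to target [-0.79  0.2   6.7 ]
[(49, [360.6, 206.4], [344, 206, 30, 2])] [(26, [334.0, 179.6], [331, 178, 7, 4]), (9, [339.8, 185.6], [338, 185, 5, 2]), (34, [325.4, 196.4], [320, 195, 13, 4])]
```

View pics/c6.png

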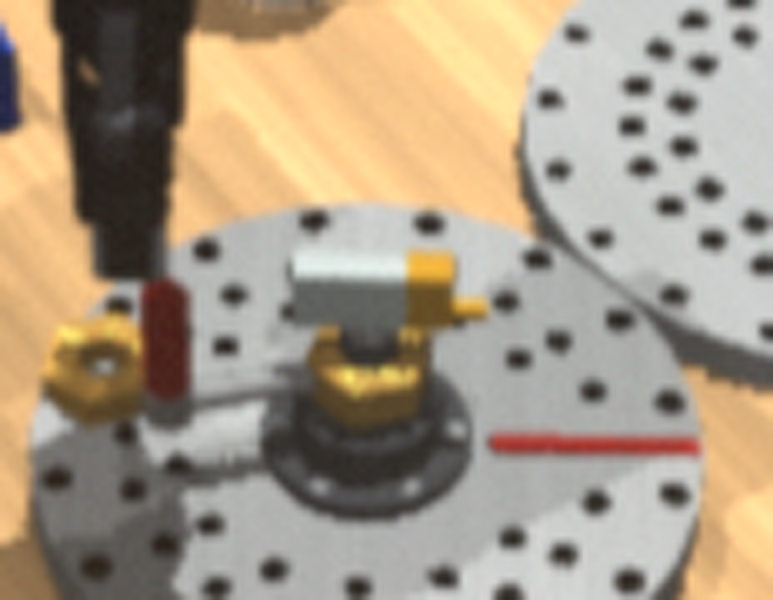

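The bar is now parallel to the stripe, and the fingers are just short of the handle, with its top at about (165,285) in the crop. I'll let the arm settle before descending.

```bash
python3 -m pendant '[0,0,0,0,0,0,0,0,0,0,0,0,0,0,0,0,0,0,0,0,0,0,0,0,0,0,0,0,0,0,0,0,0,0,0,0,0,0,0,0,0,0,0,0,0,0,0,0,0,0,0,0,0,0,0,0,0,0,0,0]' >/dev/null; python3 rel.py .5228 .0885 .061
python3 - <<'E'
from h import *
A=np.array([.5845,.068])
im=cv2.imread("pics/s6.png")
for a in(158,161.6,165):
    t=np.radians(a); print(a,proj("side",[*(A+.065*np.array([np.cos(t),np.sin(t)])),.1245]),"obs",(270+165*.15,140+285*.15))
E
```

```text
t 7.9 pos [0.5229 0.0886 0.1291] yaw [180.    0.  147.3] F [-0.29 -0.61 -0.76] M [0.02 0.09 0.01] w 0.0386 g 0.0 j [-0.55  0.34  0.45  1.7  -0.16  1.14  0.94]
tool-frame cm to target [ 0.   -0.01  6.81]
158 [293.21707403 181.84985956] obs (294.75, 182.75)
161.6 [293.57284526 183.28756919] obs (294.75, 182.75)
165 [294.0250914 184.6324487] obs (294.75, 182.75)
```

```bash
python3 -m pendant '[-0.1,0,1.5,0,0,0,0,0,1.5,0,0,0,0,0,1.5,0,0,0,0,0,1.2,0,0,0,0,0,1.1,0,0,0,0,0,0,0,0,0,0,0,0,0,0,0,0,0,0,0,0,0,0,0,0,0,0,0,0,0,0,0,0,0]'
python3 -m pendant '[0,0,0,0,0,0,0,0,0,0,0,0,0,0,0,0,0,0,0,0,0,0,0,0,0,0,0,0,0,0,0,0,0,0,0,0,0,0,0,0,0,0,0,0,0,0,0,0,0,0,0,0,0,0,0,0,0,0,0,0]' 0 25
python3 rel.py .5228 .0885 .061
```

```text
time_s: 8.73
tool_pos: [0.5245, 0.0881, 0.062]
ee_rot: [3.14, 0.001, 2.57]
wrist_force: [0.3, -0.2, 0.1]
gripper_width: 0.0389
grasp_force: 0.0
time_s: 9.57
tool_pos: [0.5238, 0.088, 0.0613]
ee_rot: [3.141, 0.0, 2.57]
wrist_force: [-1.3, -0.8, 5.3]
gripper_width: 0.0144
grasp_force: 25.3
t 9.57 pos [0.5238 0.088  0.0613] yaw [180.    0.  147.2] F [-1.33 -0.83  5.28] M [-0.13  0.21 -0.  ] w 0.0144 g 25.3 j [-0.52  0.42  0.43  1.78 -0.2   0.99  0.98]
tool-frame cm to target [ 0.11 -0.02  0.03]
```

```bash
python3 -m pendant '[0.14,0.67,0.017,0,0,0,0.07,0.68,0.017,0,0,0,0,0.68,0.017,0,0,0,-0.08,0.68,0.017,0,0,0,-0.15,0.66,0.017,0,0,0,-0.21,0.64,0.017,0,0,0,-0.28,0.62,0.017,0,0,0,-0.34,0.59,0.017,0,0,0,-0.4,0.55,0.017,0,0,0,-0.46,0.5,0.017,0,0,0]'
cat > nut.py <<'E'
from h import *
A=np.array([.5845,.068]); o=monitor.get_obs(); p=o["tool_pos"][:2]-A; f=o["wrist_force"]; r=np.hypot(*p); th=np.arctan2(p[1],p[0])
er=p/r; ec=np.array([er[1],-er[0]])
print("t",round(o["time_s"],2),"r mm",(r*1e3).round(1),"deg",np.degrees(th).round(1),"psi",(np.degrees(o["ee_rot"][2]-th)%360).round(1),"z",o["tool_pos"][2].round(4),"Fr",(f[:2]@er).round(2),"F resisting cw",(-f[:2]@ec).round(2),"Fz",f[2].round(1),"w",round(o["gripper_width"],4),"pos",o["tool_pos"].round(4))
E
python3 nut.py
python3 - <<'E'
import numpy as np
for s in range(3):
    print([(round(-.68*np.sin(np.radians(m)),2),round(.68*np.cos(np.radians(m)),2)) for m in 48.4+60*s+6*np.arange(10)])
E
```

```text
time_s: 10.4
tool_pos: [0.5728, 0.1308, 0.0594]
ee_rot: [-3.141, 0.001, 2.569]
wrist_force: [-0.1, -3.7, 6.1]
gripper_width: 0.0143
grasp_force: 25.6
t 10.4 r mm 63.9 deg 100.6 psi 46.6 z 0.0594 Fr -3.59 F resisting cw 0.73 Fz 6.1 w 0.0143 pos [0.5728 0.1308 0.0594]
[(np.float64(-0.51), np.float64(0.45)), (np.float64(-0.55), np.float64(0.4)), (np.float64(-0.59), np.float64(0.34)), (np.float64(-0.62), np.float64(0.27)), (np.float64(-0.65), np.float64(0.21)), (np.float64(-0.67), np.float64(0.14)), (np.float64(-0.68), np.float64(0.07)), (np.float64(-0.68), np.float64(-0.0)), (np.float64(-0.68), np.float64(-0.08)), (np.float64(-0.66), np.float64(-0.15))]
[(np.float64(-0.65), np.float64(-0.21)), (np.float64(-0.62), np.float64(-0.28)), (np.float64(-0.59), np.float64(-0.34)), (np.float64(-0.55), np.float64(-0.4)), (np.float64(-0.5), np.float64(-0.46)), (np.float64(-0.45), np.float64(-0.51)), (np.float64(-0.4), np.float64(-0.55)), (np.float64(-0.34), np.float64(-0.59)), (np.float64(-0.27), np.float64(-0.62)), (np.float64(-0.21), np.float64(-0.65))]
[(np.float64(-0.14), np.float64(-0.67)), (np.float64(-0.07), np.float64(-0.68)), (np.float64(0.0), np.float64(-0.68)), (np.float64(0.08), np.float64(-0.68)), (np.float64(0.15), np.float64(-0.66)), (np.float64(0.21), np.float64(-0.65)), (np.float64(0.28), np.float64(-0.62)), (np.float64(0.34), np.float64(-0.59)), (np.float64(0.4), np.float64(-0.55)), (np.float64(0.46), np.float64(-0.5))]
```

```bash
python3 -m pendant '[-0.51,0.45,0.017,0,0,0,-0.55,0.4,0.017,0,0,0,-0.59,0.34,0.017,0,0,0,-0.62,0.27,0.017,0,0,0,-0.65,0.21,0.017,0,0,0,-0.67,0.14,0.017,0,0,0,-0.68,0.07,0.017,0,0,0,-0.68,0,0.017,0,0,0,-0.68,-0.08,0.017,0,0,0,-0.66,-0.15,0.017,0,0,0]' >/dev/null; python3 nut.py
```

```text
t 11.23 r mm 65.1 deg 42.2 psi 105.0 z 0.0576 Fr -3.86 F resisting cw 1.38 Fz 7.6 w 0.0143 pos [0.6327 0.1117 0.0576]
```

```bash
python3 -m pendant '[-0.325,-0.1,0.009,0,0,0,-0.32,-0.115,0.009,0,0,0,-0.315,-0.13,0.009,0,0,0,-0.305,-0.15,0.009,0,0,0,-0.3,-0.165,0.009,0,0,0,-0.29,-0.18,0.009,0,0,0,-0.28,-0.195,0.009,0,0,0,-0.27,-0.21,0.009,0,0,0,-0.255,-0.22,0.009,0,0,0,-0.245,-0.235,0.009,0,0,0]' >/dev/null; python3 nut.py
python3 - <<'E'
import numpy as np
for s in range(3):
    print([(float(round(-.227*np.sin(np.radians(m)),2)),float(round(.227*np.cos(np.radians(m)),2))) for m in 136.4+20*s+2*np.arange(10)])
E
```

```text
t 12.07 r mm 65.8 deg 14.2 psi 133.1 z 0.0569 Fr -3.44 F resisting cw 1.65 Fz 7.1 w 0.0145 pos [0.6482 0.0841 0.0569]
[(-0.16, -0.16), (-0.15, -0.17), (-0.14, -0.17), (-0.14, -0.18), (-0.13, -0.18), (-0.13, -0.19), (-0.12, -0.19), (-0.11, -0.2), (-0.11, -0.2), (-0.1, -0.2)]
[(-0.09, -0.21), (-0.08, -0.21), (-0.08, -0.21), (-0.07, -0.22), (-0.06, -0.22), (-0.05, -0.22), (-0.05, -0.22), (-0.04, -0.22), (-0.03, -0.23), (-0.02, -0.23)]
[(-0.01, -0.23), (-0.01, -0.23), (0.0, -0.23), (0.01, -0.23), (0.02, -0.23), (0.03, -0.23), (0.03, -0.22), (0.04, -0.22), (0.05, -0.22), (0.06, -0.22)]
```

```bash
python3 -m pendant '[-0.16,-0.16,0.006,0,0,0,-0.15,-0.17,0.006,0,0,0,-0.14,-0.17,0.006,0,0,0,-0.14,-0.18,0.006,0,0,0,-0.13,-0.18,0.006,0,0,0,-0.13,-0.19,0.006,0,0,0,-0.12,-0.19,0.006,0,0,0,-0.11,-0.2,0.006,0,0,0,-0.11,-0.2,0.006,0,0,0,-0.1,-0.2,0.006,0,0,0]' >/dev/null; python3 nut.py
python3 -m pendant '[-0.09,-0.21,0.006,0,0,0,-0.08,-0.21,0.006,0,0,0,-0.08,-0.21,0.006,0,0,0,-0.07,-0.22,0.006,0,0,0,-0.06,-0.22,0.006,0,0,0,0,0,0,0,0,0,0,0,0,0,0,0,0,0,0,0,0,0,0,0,0,0,0,0,0,0,0,0,0,0]' >/dev/null; python3 nut.py
```

```text
t 12.9 r mm 66.2 deg -4.7 psi 152.0 z 0.0566 Fr -0.99 F resisting cw 0.25 Fz 5.7 w 0.0138 pos [0.6505 0.0626 0.0566]
t 13.73 r mm 66.4 deg -14.6 psi 161.9 z 0.0566 Fr -0.26 F resisting cw 0.76 Fz 5.4 w 0.0141 pos [0.6487 0.0513 0.0566]
```

```bash
python3 -m pendant '[-0.05,-0.22,0.006,0,0,0,-0.05,-0.22,0.006,0,0,0,-0.04,-0.22,0.006,0,0,0,-0.03,-0.23,0.006,0,0,0,-0.02,-0.23,0.006,0,0,0,0,0,0,0,0,0,0,0,0,0,0,0,0,0,0,0,0,0,0,0,0,0,0,0,0,0,0,0,0,0]' >/dev/null; python3 nut.py
python3 -m pendant '[-0.01,-0.23,0.006,0,0,0,-0.01,-0.23,0.006,0,0,0,0,-0.23,0.006,0,0,0,0.01,-0.23,0.006,0,0,0,0.02,-0.23,0.006,0,0,0,0,0,0,0,0,0,0,0,0,0,0,0,0,0,0,0,0,0,0,0,0,0,0,0,0,0,0,0,0,0]' >/dev/null; python3 nut.py
```

```text
t 14.57 r mm 66.4 deg -23.2 psi 170.6 z 0.0567 Fr 1.86 F resisting cw 5.8 Fz 4.8 w 0.0143 pos [0.6456 0.0418 0.0567]
t 15.4 r mm 66.6 deg -31.5 psi 178.9 z 0.0567 Fr 2.81 F resisting cw 8.3 Fz 3.7 w 0.0142 pos [0.6412 0.0332 0.0567]
```

Seated, with the force at 8.3 N and rising. I'll add a little more.

```bash
python3 -m pendant '[0.03,-0.23,0,0,0,0,0.03,-0.22,0,0,0,0,0,0,0,0,0,0,0,0,0,0,0,0,0,0,0,0,0,0,0,0,0,0,0,0,0,0,0,0,0,0,0,0,0,0,0,0,0,0,0,0,0,0,0,0,0,0,0,0]' >/dev/null; python3 nut.py
for i in 1 2; do python3 -c "
from station import cams;cams.read_camera('side')"; python3 nut.py; done
```

```text
t 16.23 r mm 66.6 deg -34.7 psi 182.1 z 0.0568 Fr 4.25 F resisting cw 9.6 Fz 1.7 w 0.0144 pos [0.6393 0.0301 0.0568]
t 16.28 r mm 66.6 deg -34.7 psi 182.1 z 0.0568 Fr 3.59 F resisting cw 9.63 Fz 3.2 w 0.0143 pos [0.6393 0.0301 0.0568]
t 16.33 r mm 66.6 deg -34.7 psi 182.1 z 0.0567 Fr 4.14 F resisting cw 8.88 Fz 3.0 w 0.0145 pos [0.6393 0.0301 0.0567]
```

```bash
python3 -m pendant '[0.03,-0.17,0,0,0,0,0,0,0,0,0,0,0,0,0,0,0,0,0,0,0,0,0,0,0,0,0,0,0,0,0,0,0,0,0,0,0,0,0,0,0,0,0,0,0,0,0,0,0,0,0,0,0,0,0,0,0,0,0,0]' >/dev/null; python3 nut.py
for i in 1 2 3; do python3 -c "
from station import cams;cams.read_camera('side')"; python3 nut.py; done
```

```text
t 17.17 r mm 66.6 deg -35.7 psi 183.2 z 0.0568 Fr 4.63 F resisting cw 10.23 Fz 1.4 w 0.0144 pos [0.6386 0.0291 0.0568]
t 17.22 r mm 66.6 deg -35.7 psi 183.1 z 0.0568 Fr 3.75 F resisting cw 10.12 Fz 2.1 w 0.0143 pos [0.6386 0.0292 0.0568]
t 17.27 r mm 66.6 deg -35.7 psi 183.1 z 0.0568 Fr 4.28 F resisting cw 10.65 Fz 2.7 w 0.0142 pos [0.6386 0.0292 0.0568]
t 17.32 r mm 66.6 deg -35.7 psi 183.1 z 0.0568 Fr 4.63 F resisting cw 10.34 Fz 2.2 w 0.0138 pos [0.6386 0.0292 0.0568]
```

About 10.3 N. I'll release, rise, and clear the view.

```bash
python3 -m pendant '[0,0,0,0,0,0,0,0,0,0,0,0,0,0,0,0,0,0,0,0,0,0,0,0,0,0,0,0,0,0,0,0,0,0,0,0,0,0,0,0,0,0,0,0,-1,0,0,0,0,0,-2,0,0,0,0,0,-2,0,0,0]' 40 20
python3 -m pendant '[0,0,-3,0,0,0,0,0,-3,0,0,0,0,0,-3,0,0,0,3,3,0,0,0,0,3,3,0,0,0,0,3,3,0,0,0,0,3,3,0,0,0,0,3,3,0,0,0,0,3,3,0,0,0,0,0,0,0,0,0,0]'
python3 -m pendant '[3,2,0,0,0,0,3,2,0,0,0,0,3,2,0,0,0,0,3,2,0,0,0,0,0,0,0,0,0,0,0,0,0,0,0,0,0,0,0,0,0,0,0,0,0,0,0,0,0,0,0,0,0,0,0,0,0,0,0,0]'
python3 - <<'E'
from h import *
T=cams.read_camera("top"); S=cams.read_camera("side")
cv2.imwrite("pics/t9.png",T[:,:,::-1]); cv2.imwrite("pics/s9.png",S[:,:,::-1])
f=lambda c:cv2.resize(cv2.convertScaleAbs(c,alpha=1.4),(400,400),interpolation=cv2.INTER_CUBIC)
cv2.imwrite("pics/c9.png",np.hstack([f(T[170:265,235:330]),f(S[150:250,275:375])])[:,:,::-1])
E
```

```text
time_s: 18.15
tool_pos: [0.6318, 0.0231, 0.1057]
ee_rot: [-3.14, -0.002, 2.57]
wrist_force: [0.1, 0.4, -0.4]
gripper_width: 0.0344
grasp_force: 0.0
time_s: 18.98
tool_pos: [0.5743, 0.2823, 0.1955]
ee_rot: [3.134, -0.009, 2.588]
wrist_force: [-0.2, 2.7, 0.1]
gripper_width: 0.0341
grasp_force: 0.0
time_s: 19.82
tool_pos: [0.523, 0.3978, 0.1957]
ee_rot: [3.141, 0.001, 2.567]
wrist_force: [-0.3, 0.1, 0.1]
gripper_width: 0.0337
grasp_force: 0.0
```

View pics/c9.png

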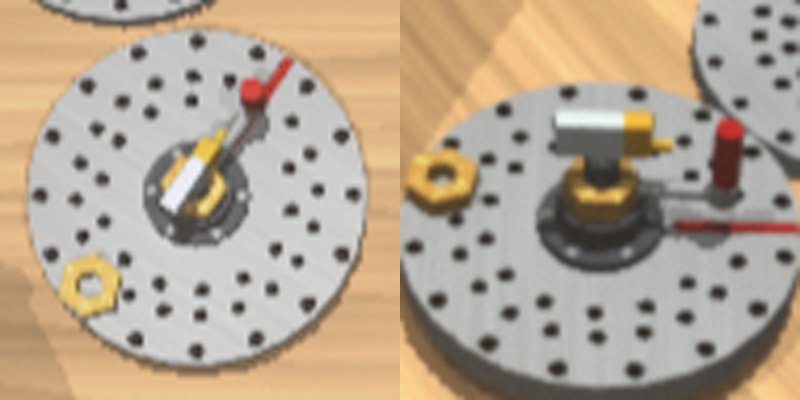

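The nut is seated with its handle at about (252,92) in the top crop, and the pointer runs up and right along the stripe direction. One numeric check of the pointer angle.

```bash
python3 - <<'E'
from h import *
T=cv2.imread("pics/t9.png")[:,:,::-1].copy(); h=cv2.cvtColor(T,cv2.COLOR_RGB2HSV)
def ang(p): 
    p=np.array(p); c=p.mean(0); d=np.linalg.svd(p-c)[2][0]; d*=np.sign(d[0]); return np.degrees(np.arctan2(d[1],d[0])).round(2),c.round(4),len(p)
x0,y0,x1,y1=272,197,290,222
w=(h[...,2]>150)&(h[...,1]<40)   # bright top face
g=h[y0:y1,x0:x1]; 
m=np.zeros(T.shape[:2],np.uint8); m[y0:y1,x0:x1]=w[y0:y1,x0:x1]
n,l,s,c=cv2.connectedComponentsWithStats(m); i=1+s[1:,4].argmax(); print(s[i])
ys,xs=np.nonzero(l==i); print("bar white",ang([cast("top",(x,y),.122)[:2] for x,y in zip(xs,ys)]))
Y=yel(T); print("yel",blobs(Y,(x0,y0,x1+2,y1)))
wc=cast("top",c[i],.122)[:2]
for a,u,b in blobs(Y,(x0,y0,x1+2,y1)):
    q=cast("top",u,.118)[:2]-wc; print(u,np.degrees(np.arctan2(q[1],q[0])).round(1),np.hypot(*q).round(4))
# stripe from initial images
B={"top":(288,182,306,206),"side":(342,203,376,209)}
m=red(cv2.imread("pics/top0.png")[:,:,::-1].copy()); ys,xs=np.nonzero(m[182:206,288:306]); print("stripe",ang([cast("top",(x+288,y+182),.04)[:2] for x,y in zip(xs,ys)]))
S=cv2.imread("pics/s9.png")[:,:,::-1].copy(); h=cv2.cvtColor(S,cv2.COLOR_RGB2HSV)
x0,y0,x1,y1=310,172,345,192
m=np.zeros(S.shape[:2],np.uint8); m[y0:y1,x0:x1]=(((h[...,2]>150)&(h[...,1]<30)))[y0:y1,x0:x1]
m[178:,:]=0 if False else m[178:,:]
ys,xs=np.nonzero(m); 
V=S.max(2)
# front-top edge: strongest downward brightness drop per column
e=[]
for x in range(317,331):
    col=V[172:186,x].astype(int); k=np.argmin(np.diff(col)); 
    d=-np.diff(col).clip(max=0); k0=max(k-1,0); wts=d[k0:k+2]; e.append((x,172+.5+(np.arange(k0,k0+len(wts))*wts).sum()/wts.sum()))
p=np.polyfit(*np.array(e).T,1); print("front edge",p[0],[round(v,1) for _,v in e])
P=[cast("side",(x,np.polyval(p,x)),.122)[:2] for x in(317,330)]; d=P[1]-P[0]; print("edge ang",np.degrees(np.arctan2(d[1],d[0])))
E
```

```text
[274 208   9  12  49]
bar white (np.float64(-32.75), array([0.5794, 0.0723]), 49)
yel [(25, [284.0, 204.6], [281, 201, 7, 8])]
[284.0, 204.6] -33.9 0.0271
stripe (np.float64(-33.73), array([0.6462, 0.0277]), 40)
front edge 0.026208183205963558 [np.float64(181.2), np.float64(181.3), np.float64(181.3), np.float64(181.2), np.float64(181.4), np.float64(181.4), np.float64(181.4), np.float64(181.4), np.float64(181.5), np.float64(181.5), np.float64(181.5), np.float64(181.6), np.float64(181.5), np.float64(181.6)]
edge ang -33.52048992286209
```

The bar measures -32.8° to -33.9° and the stripe -32.9° to -33.7°, so the pointer is on the stripe within about a degree.

```bash
python3 -c "
from station import workorder; print(workorder.job_done())"
```

```text
the job is handed in; nothing more can be done
None
```

The job is handed in: the pointer is on the red stripe to within about 1°, the jam nut is seated and tightened to about 10.3 N at the handle, and the arm has let go and moved clear.

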